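Open the colorimeter's sample compartment

TASK

Open the sample compartment of the bench colorimeter so that the next cuvette can go in: press the orange release tab in front of the lid so that the lid springs up, then push the lid back with a fingertip, without flinging it, until it rests fully open against its stop. Leave the tab sprung back up, the instrument standing where it is, and the cuvettes, check-filter block, glassware and other things around it undisturbed; nothing is to be picked up.

Things in the scene. Friction and masses are not known exactly. Their poses are not given: they have to be found in the camera images.
- meter: Bench colorimeter, light grey, 260 (x, depth) x 250 (y, width) x 92 mm, 3.2 kg, loose on rubber feet: a sideways push of about 18 N slides it. Origin: centre of its footprint on the bench; x points from its front (display panel, towards the robot) to its back, y to its left, z up. Flat deck 92 mm up, from 36 mm before the origin backwards; before that a panel slopes down to 40 mm at the front.
- tab_pad (a point): Press here: top face (97 mm above the bench) of the orange release tab's pad, 36 (x) x 34 mm (y), overhanging the sloping panel 61 mm before the meter's origin and 45 mm left. Moves with the tab. Straight down: 2 N to start, 3 to 5 N to unlatch 4 to 6 mm down, 4 to 7 N at its stop 6 to 10 mm down (the more, the nearer its front edge); springs back. An orange post with the hook rises 9 mm above the pad, its near face 21 mm behind this point.
- tab (a joint): Rotation of the release tab (rad): 0 at rest, grows as the pad is pressed, unlatches at about 0.21, stop at 0.34.
- lid (a joint): Opening angle of the lid (rad): 0 shut and latched (it cannot be lifted then), about 0.70 after it has sprung up by itself, 1.83 fully open at its stop, tipped back past upright, where its weight keeps it. If let go below about 1.57 it falls back to 0.70. Pushing it needs under 1 N at the lip.
- lid_lip (a point): Middle of the lower front edge of the lid (edge of its blue finger lip, 84 mm along y, 6 mm thick); moves with the lid, 112 mm from the hinge. Shut: 94 mm above the bench, 30 mm before the meter's origin. Sprung up: about 168 mm up, with free space under it for a fingertip: push there from below and in front, up, then back. Lid: dark grey panel 100 x 84 x 14 mm behind the lip.
- lid_hinge (a point): Middle of the lid's hinge axis, which runs along the meter's y at the back of the lid: 82 mm behind the meter's origin, 45 mm left, 101 mm above the bench. Axes as the meter's. Seen in the meter's x-z plane, the lip's edge lies from here at (-112 cos a - 7 sin a, 112 sin a - 7 cos a) mm, a being lid.
- standard: Check-filter block: black, 32 x 32 x 30 mm with an 11 mm high metal grip on top, standing loose on the meter's deck right of the lid. Origin: centre of its underside. Leave it standing there.
- rack: White cuvette rack 86 x 60 x 32 mm on the bench left of the meter. Origin: centre of its underside.
- cuvette_amber: Capped amber cuvette, 50 mm tall, in the rack, its underside 8 mm above the bench.
- cuvette_green: Capped green cuvette, 50 mm tall, in the rack, its underside 8 mm above the bench.
- timer: Blue digital timer 62 x 70 x 20 mm lying right of the meter. Origin: centre of its underside.
- beaker: Empty glass beaker, 66 mm across, 90 mm high, on the left. Origin: centre of its underside.
- cup: Empty clear plastic cup, 80 mm across, 55 mm high, on the left. Origin: centre of its underside.
- dropper: Amber dropper bottle, 44 mm across, 85 mm high, on the right. Origin: centre of its underside.
- wash_bottle: White wash bottle with a red cap, 68 mm across, 170 mm high, on the right. Origin: centre of its underside.
There are look-alikes about, which are no part of the job. Several things have the shape of the standard; the one meant has the colours described above.

How it is judged:
On the way, in this order (a step that is already met when the one before it is completed fails the run):
1. the tab is pressed in far enough to unlatch the lid (value of joint tab above 0.17 rad).
2. the lid has sprung up by itself and stands part open (value of joint lid between 0.5 and 0.85 rad), for 0.2 s.
3. the lid is pushed fully open (value of joint lid above 1.72 rad), for 0.2 s.
At the end, for the whole second after the job is handed in: The lid rests still at its stop (above 1.72 of 1.83 rad), the tab is back up (below 0.06 rad), the instrument stands flat and still within 25 mm of its start with the check-filter block standing on its deck, and all other things are within 20 mm of where they began (value of joint lid above 1.72 rad and velocity of joint lid below 0.1 rad/s and value of joint tab below 0.06 rad and distance of meter from where it was at the start of the episode below 0.025 m and linear speed of meter below 0.01 m/s and angle between meter's own z axis and vertical below 0.03 rad and angle between standard's own z axis and vertical below 0.2 rad and z of standard in the frame of meter above 0.085 m and distance of each of rack, cuvette_amber, cuvette_green, timer, beaker, cup, dropper, wash_bottle from where it was at the start of the episode below 0.02 m); the robot touches nothing.
It fails at once if the instrument is shoved more than 25 mm, tipped or lifted (distance of meter from where it was at the start of the episode above 0.025 m or angle between meter's own z axis and vertical above 0.06 rad or height (world z) of meter above 0.012 m).
It fails at once if the lid is flung open (faster than 5 rad/s past 0.9 rad) (value of joint lid above 0.9 rad and velocity of joint lid above 5 rad/s).
It fails at once if a cuvette or the check-filter block is lifted, knocked over or pushed away (distance of standard from where it was at the start of the episode above 0.03 m or angle between standard's own z axis and vertical above 0.4 rad or distance of any of cuvette_amber, cuvette_green from where it was at the start of the episode above 0.02 m).
It fails at once if the rack, timer, glassware or bottles are lifted, knocked over or pushed away by more than 20 mm (distance of any of rack, timer, beaker, cup, dropper, wash_bottle from where it was at the start of the episode above 0.02 m).
It also fails if it takes over 48 s, if anything falls off the work surface, if the arm or the gripper's body presses on something with over 40 N, if the wrist force passes 120 N, or if a joint passes its speed limit or range.

ROBOT

A 7-joint arm with a two-finger parallel gripper is mounted at the origin on the work surface. World frame = base frame: x ahead of the robot, y to its left, z up, the work surface at z = 0. Lengths are in m, angles in rad, forces in N, time in s.
With the tool pointing down it reaches from about 0.425 to 0.925 m from the base axis. Payload 6.8 kg.
Tool frame: the origin (TCP) lies at the very end of the fingers, on their centre line; the grasp point (between the pads) lies 19 mm behind it (r.tcp_to_grasp is the distance from the TCP to the grasp point, in m); z points along the fingers, y is the line along which they close (so a half turn about z gives the same grasp; the last joint's range is limited). The gripper opens to 85 mm and grips with 20 to 120 N. Pads are 22 mm wide; open, the fingers measure 114 mm over their backs; the gripper's body (76 mm by 85 mm) begins 54 mm behind the grasp point. The pads swing forward as they close: fully open they stand 13 mm farther back than shut.
Start: joints at [1.086, 0.477, 0.022, 1.555, -0.011, 1.109, -0.083], TCP at [0.248, -0.628, 0.231] pointing down, gripper open.
Joint ranges: [-2.96, 2.96], [-0.34, 2.1], [-1.41, 1.46], [0.24, 2.44], [-1.37, 4.51], [0.17, 1.92], [-2.96, 2.96]. Speed limits (rad/s): [2.39, 2.39, 3.14, 3.14, 3.14, 3.14, 3.14].

INTERFACE

Orientations are given as a rotation vector (axis times angle).
In Python, from bench import r gives the robot as it stands.
- The arm moves only by the tool step_arm, never from a script. Its argument "moves" is a list of rows, each a list of 7 numbers: the shift along the tool's x, y, z in mm, then the turn, a rotation vector about the tool's x, y, z in rad, then the finger opening in mm, from 0 to 85.4. A call has 1 to 8 rows; each row is the pose to reach, as a shift and turn from the pose commanded when the call began, along the tool's axes at that moment; what a row does not reach only later rows make up. A row lasts 1/10 s, in which the tool goes at most 50 mm and 8.59 degrees, less where a joint would pass 70% of its speed; a pose out of reach is approached as far as the arm can. A call with a gripper value outside its range is refused whole. The fingers move at their own pace and stop on an object; "grip_force" is the grip in N (left out, the last holds). Time passes only in rows, so rows that repeat a pose let the fingers close. It gives the time, the measured TCP pose, the force, the opening and the grip force at its end, in the units of the state.
- r.get_obs(): the state, without advancing time (a new reading comes with each control period).
- r.grab_frame(name): name is "scene" or "top"; returns a dict with "image" (480x640x3 uint8, red, green, blue), "depth" (480x640 float32, m along the optical axis (not along the pixel's ray), 0 where there is no reading), "mtx" (3x3 intrinsics, pixels), "k1" (the pictures are not rectified: a ray, as slopes to the right and down, at radius r is drawn at 1 + k1 r^2 times it, then the intrinsics apply), "rvec" (rotation vector, rad) and "tvec" (3), from world to camera coordinates, as OpenCV has them. Camera axes: x right, y down, z forward; pixel columns grow to the right and rows downward; lengths in m; the calibration is good to about 2 mm. A picture is of the moment at which its call begins.
- r.hand_in(): hands the job in; it is judged then, once.
The state is a dict: "clock": time; "joints": joint angles; "qvel": joint speeds; "tau": joint torques, N m; "tcp_pos": TCP position; "orientation": TCP orientation; "contact_force": force on the tool from outside, world axes, zero at the start; "moment": the same for the moment, N m; "grip_width": finger opening in m; "gripper_force": force on a finger pad.
Only numpy, scipy, OpenCV 4.12 (cv2) and the standard library are available. Lean on these libraries where they do the work, as an engineer would, in place of code of your own. Each camera call takes 0.05 s, during which the arm holds its last target. There are 200 camera calls.

## Working session

There is one attempt and no reset: what is moved stays moved. The work goes in short steps, Python scripts to look and compute and a tool call to move; the robot and the scene stay as the last step left them, time stands still between calls to the robot, and variables do not carry over. Pictures are saved under pics/ and viewed, at most 10 in all, crops included, and the job is handed in when it is done.

Besides the shell and the picture viewer there is one more tool, called after "Emit:" by a JSON object that holds its "fn" and its "kwargs", one argument or row to a line. step_arm: Moves the arm, as the interface text tells. Its arguments: {"type":"object","properties":{"moves":{"type":"array","items":{"type":"array","items":{"type":"number"}}},"grip_force":{"type":"number"}},"required":["moves"]}

```bash
mkdir -p pics; cat > h.py <<'E'
import numpy as np, cv2
from scipy.spatial.transform import Rotation as R
from bench import r
def save(n,f): cv2.imwrite(f'pics/{n}.png',f['image'][:,:,::-1])
def cloud(f):
    K=f['mtx'];d=f['depth'];h,w=d.shape
    u,v=np.meshgrid(np.arange(w),np.arange(h))
    p=cv2.undistortPoints(np.stack([u,v],-1).reshape(-1,1,2).astype(np.float64),K,np.array([f['k1'],0,0,0,0.])).reshape(h,w,2)
    c=np.dstack([p[...,0]*d,p[...,1]*d,d])
    Rm=R.from_rotvec(np.ravel(f['rvec'])).as_matrix()
    X=(c-np.ravel(f['tvec']))@Rm
    X[d<=0]=np.nan
    return X
E
python3 - <<'E'
from h import *
for n in ('scene','top'):
    f=r.grab_frame(n); save(n+'0',f); np.save(n+'0.npy',cloud(f))
o=r.get_obs(); print(o['clock'],o['tcp_pos'],o['orientation'],o['contact_force'],o['grip_width'])
print(R.from_rotvec(o['orientation']).as_matrix().round(3))
E
```

```text
0.1 [ 0.24812507 -0.62717231  0.2304373 ] [-3.08447916e+00 -5.88043020e-01  6.88271949e-04] [ 0.27637291 -0.15071878 -0.88693394] 0.08523975313585033
[[ 0.93   0.368 -0.001]
 [ 0.368 -0.93   0.001]
 [-0.    -0.002 -1.   ]]
```

View pics/scene0.png

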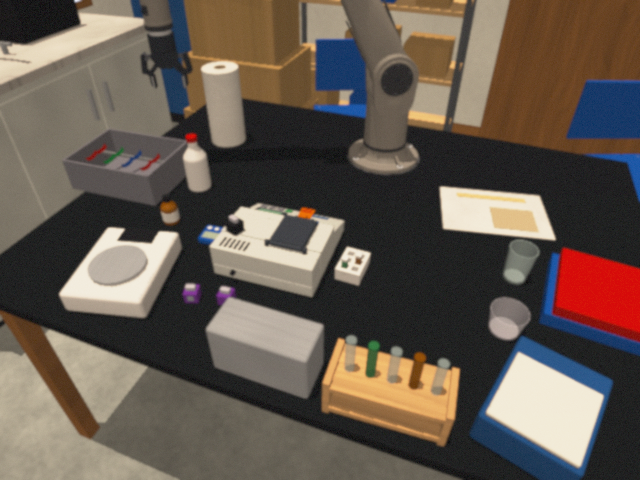

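View pics/top0.png

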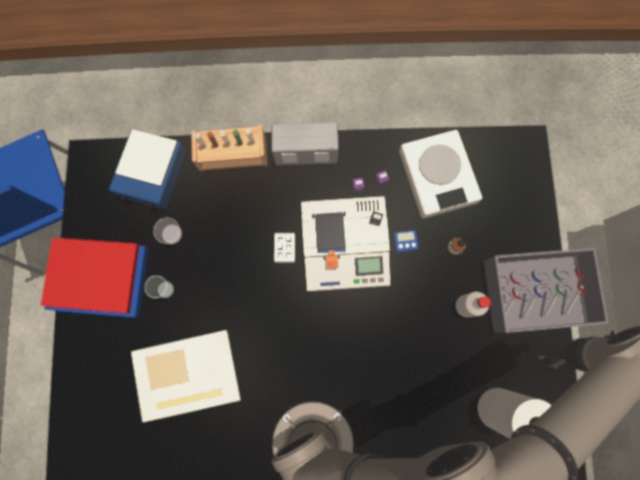

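The scene view shows the meter at about (280,245) with its lid shut. In the top view it spans columns 303–390 and rows 197–290. The orange tab is at about (331,260), the lid at (330,232) and the check block at (376,218).

```bash
python3 - <<'E'
from h import *
im=cv2.imread('pics/top0.png'); X=np.load('top0.npy')
cv2.imwrite('pics/crop0.png',cv2.resize(im[185:305,270:430],None,fx=5,fy=5,interpolation=cv2.INTER_CUBIC))
hsv=cv2.cvtColor(im,cv2.COLOR_BGR2HSV)
sub=np.zeros(im.shape[:2],bool); sub[190:300,295:400]=1
o=sub&(hsv[...,0]<14)&(hsv[...,1]>150)&(hsv[...,2]>120)
print('orange',o.sum(),np.nanmean(X[o],0),np.nanmin(X[o],0),np.nanmax(X[o],0))
d=sub&(X[...,2]>.085)&(X[...,2]<.1)
p=X[d][:,:2].astype(np.float32); print('deck',len(p),cv2.minAreaRect(p),np.median(X[d][:,2]))
d=sub&(X[...,2]>.03)&(X[...,2]<.11)
p=X[d][:,:2].astype(np.float32); print('all',len(p),cv2.minAreaRect(p), np.percentile(p,[1,99],axis=0))
l=np.zeros_like(sub); l[205:255,312:350]=1; l&=(hsv[...,2]<90)&(X[...,2]>.09)
p=X[l][:,:2].astype(np.float32); print('lid',len(p),cv2.minAreaRect(p),np.median(X[l][:,2]))
E
```

```text
orange 103 [ 0.52295941 -0.07197417  0.09813311] [ 0.50556701 -0.08528002  0.09190849] [ 0.54358999 -0.05892206  0.11107785]
deck 3462 ((0.6083753705024719, -0.11478237807750702), (0.20711944997310638, 0.25095826387405396), 2.6551592350006104) 0.09235062231943295
all 7055 ((0.5806447267532349, -0.11565244197845459), (0.2628878355026245, 0.25068703293800354), 2.187833547592163) [[ 0.45186247 -0.23833342]
 [ 0.70798375  0.0074887 ]]
lid 0 ((0.0, 0.0), (0.0, 0.0), 0.0) nan
  return _methods._mean(a, axis=axis, dtype=dtype,
  ret = ret.dtype.type(ret / rcount)
```

View pics/crop0.png

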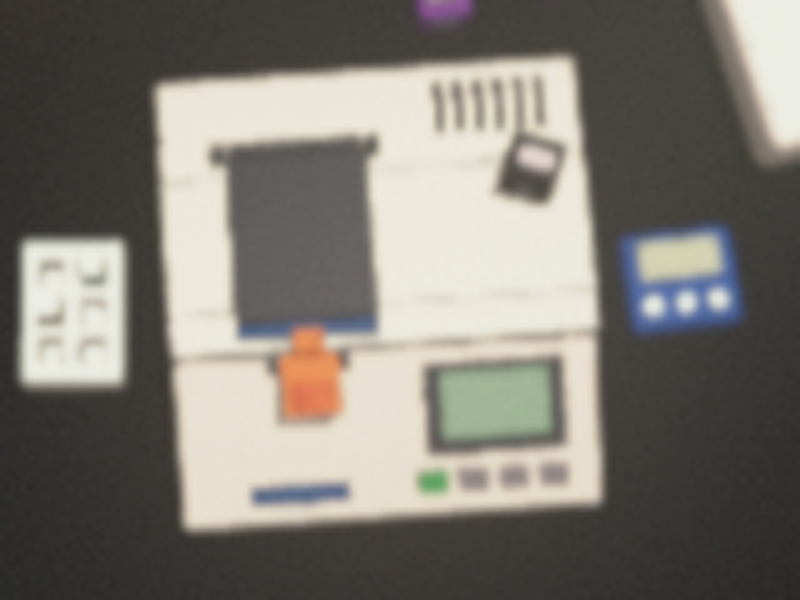

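The meter's centre is about (0.581, -0.116) with yaw about 2.4°. The measured footprint is 263 x 251 mm against 260 x 250 given, and the tab is predicted at (0.518, -0.073), which agrees with the orange pixels. I'll write a helper that turns meter-frame targets into move rows.

```bash
cat >> h.py <<'E'
C=np.array([.5806,-.1157,0]); T=.042
M=R.from_euler('z',T)
def pose(xyz_mm,p):   # tcp in meter frame (mm), pitch p: fingers tilt forward
    Rt=M*R.from_matrix([[1,0,0],[0,-1,0],[0,0,-1]])*R.from_rotvec([0,p,0])
    return C+M.apply(np.array(xyz_mm)/1000.), Rt
def rows(targets,o=None):
    o=o or r.get_obs(); Rc=R.from_rotvec(o['orientation'])
    print('t',o['clock'],'tcp in meter mm',(M.inv().apply(o['tcp_pos']-C)*1000).round(1),'F',np.round(o['contact_force'],1))
    for xyz,p in targets:
        P,Rt=pose(xyz,p)
        print((Rc.inv().apply(P-o['tcp_pos'])*1000).round(1),(Rc.inv()*Rt).as_rotvec().round(3))
E
python3 -c "
from h import *
rows([((-57,45,300),0.4),((-57,45,160),0.4)])"
```

```text
t 0.1 tcp in meter mm [-353.7 -497.1  230.4] F [ 0.3 -0.2 -0.9]
[ 458.3 -414.6  -69. ] [-0.069  0.397  0.33 ]
[ 458.3 -414.4   71. ] [-0.069  0.397  0.33 ]
```

Emit:
{"fn": "step_arm", "kwargs": {
  "moves": [
    [0,0,-45,0,0,0,0],
    [15,-14,-69,0,0,0.05,0],
    [45,-40,-69,0,0,0.1,0],
    [80,-72,-69,0,0,0.15,0],
    [115,-104,-69,0,0,0.2,0],
    [150,-136,-69,0,0,0.25,0],
    [185,-168,-69,0,0,0.3,0],
    [220,-200,-69,0,0,0.33,0]
  ],
  "grip_force": 40
}}

```text
clock: 0.9
tcp_pos: [0.3797, -0.3587, 0.3001]
orientation: [-3.141, -0.071, 0.001]
contact_force: [0.5, -0.7, 0.7]
grip_width: 0.0
gripper_force: 0.0
```

```bash
python3 -c "
from h import *
rows([((-57,45,300),0.4)])"
```

```text
t 0.9 tcp in meter mm [-211.  -234.4  300.1] F [ 0.5 -0.7  0.7]
[ 1.548e+02 -2.789e+02  1.000e-01] [-0.001  0.4    0.003]
```

Emit:
{"fn": "step_arm", "kwargs": {
  "moves": [
    [20,-35,0,0,0.06,0,0],
    [40,-70,0,0,0.12,0,0],
    [60,-110,0,0,0.18,0,0],
    [80,-150,0,0,0.24,0,0],
    [100,-190,0,0,0.3,0,0],
    [120,-225,0,0,0.35,0,0],
    [140,-260,0,0,0.4,0,0],
    [155,-279,0,0,0.4,0,0]
  ]
}}

```text
clock: 1.7
tcp_pos: [0.5203, -0.0717, 0.2996]
orientation: [-3.068, -0.076, -0.622]
contact_force: [-1.0, -0.2, 0.7]
grip_width: -0.0002
gripper_force: 0.0
```

```bash
python3 -c "
from h import *
rows([((-57,45,150),0.4),((-57,45,125),0.4)])"
```

```text
t 1.7 tcp in meter mm [-58.4  46.5 299.6] F [-1.  -0.2  0.7]
[-57.    1.6 138.4] [-0.003 -0.     0.007]
[-66.7   1.6 161.4] [-0.003 -0.     0.007]
```

Emit:
{"fn": "step_arm", "kwargs": {
  "moves": [
    [-15,1,35,0,0,0,0],
    [-35,1,80,0,0,0,0],
    [-50,1,120,0,0,0,0],
    [-60,1.5,145,0,0,0,0],
    [-66.5,1.5,161,0,0,0,0],
    [-66.5,1.5,161,0,0,0,0],
    [-66.5,1.5,161,0,0,0,0]
  ]
}}

```text
clock: 2.4
tcp_pos: [0.5227, -0.0761, 0.1263]
orientation: [-3.069, -0.072, -0.621]
contact_force: [0.5, -0.9, 0.8]
grip_width: -0.0001
gripper_force: 0.0
```

```bash
python3 - <<'E'
from h import *
rows([((-57,45,102),0.4),((-57,45,92),0.4)])
for n in ('scene','top'):
    f=r.grab_frame(n); im=f['image'][:,:,::-1]
    c=im[185:305,270:430] if n=='top' else im[160:280,230:390]
    cv2.imwrite(f'pics/{n}1.png',cv2.resize(c,None,fx=5,fy=5,interpolation=cv2.INTER_CUBIC))
E
```

```text
t 2.4 tcp in meter mm [-56.2  42.  126.3] F [ 0.5 -0.9  0.8]
[-10.2  -3.   22. ] [-0.002  0.     0.005]
[-14.1  -3.   31.2] [-0.002  0.     0.005]
```

View pics/scene1.png

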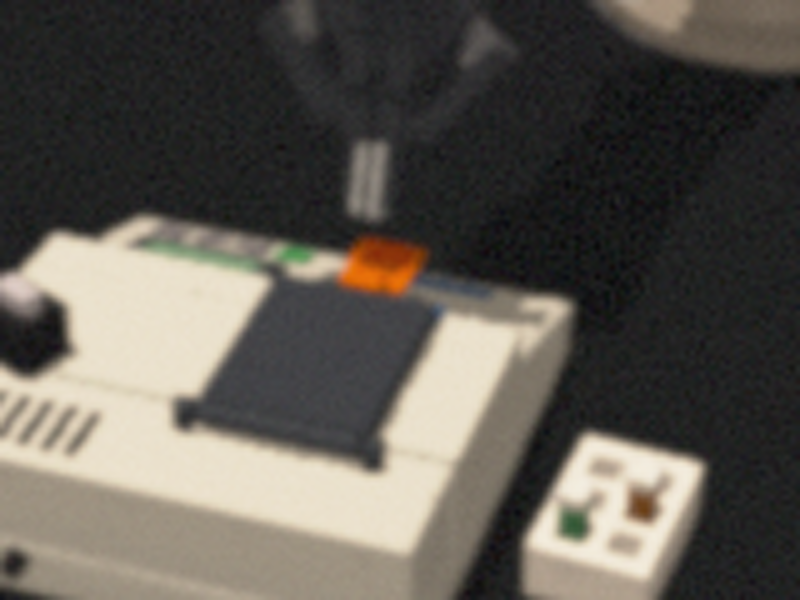

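The closed fingers end at about (368,215), just above and in front of the orange tab at (385,262). The lid is still shut. I'll lower the tool and press.

Emit:
{"fn": "step_arm", "kwargs": {
  "moves": [
    [-5,-3,11,0,0,0,0],
    [-10,-3,22,0,0,0,0],
    [-12,-3,26.5,0,0,0,0],
    [-12,-3,26.5,0,0,0,0]
  ]
}}

```text
clock: 2.9
tcp_pos: [0.5222, -0.0734, 0.0978]
orientation: [-3.069, -0.072, -0.624]
contact_force: [-0.8, 0.8, 1.4]
grip_width: 0.0004
gripper_force: 0.9
```

```bash
python3 -c "
from h import *
rows([((-57,45,94),0.4),((-57,45,92),0.4),((-57,45,130),.4)])"
```

```text
t 2.9 tcp in meter mm [-56.5  44.7  97.8] F [-0.8  0.8  1.4]
[-1.9 -0.3  3.3] [-0.002 -0.001  0.005]
[-2.7 -0.3  5.1] [-0.002 -0.001  0.005]
[ 12.2  -0.3 -29.8] [-0.002 -0.001  0.005]
```

Contact is just beginning. I'll press about 6 mm more.

Emit:
{"fn": "step_arm", "kwargs": {
  "moves": [
    [-1,0,2,0,0,0,0],
    [-2,0,4,0,0,0,0],
    [-2.5,0,5.5,0,0,0,0],
    [-2.5,0,5.5,0,0,0,0]
  ]
}}

```text
clock: 3.3
tcp_pos: [0.5216, -0.0737, 0.0918]
orientation: [-3.07, -0.071, -0.623]
contact_force: [-3.7, 0.4, 2.9]
grip_width: 0.0001
gripper_force: 2.2
```

```bash
python3 - <<'E'
from h import *
rows([((-57,45,90),0.4),((-57,45,130),.4)])
f=r.grab_frame('scene'); im=f['image'][:,:,::-1]
X=cloud(f)[160:280,230:390]; print((X[...,2]>.12).sum())
cv2.imwrite('pics/scene2.png',cv2.resize(im[160:280,230:390],None,fx=5,fy=5,interpolation=cv2.INTER_CUBIC))
E
```

```text
t 3.3 tcp in meter mm [-57.2  44.5  91.8] F [-3.7  0.4  2.9]
[-0.5 -0.5  1.8] [-0.001 -0.001  0.004]
[ 15.1  -0.5 -35.1] [-0.001 -0.001  0.004]
2597
```

View pics/scene2.png

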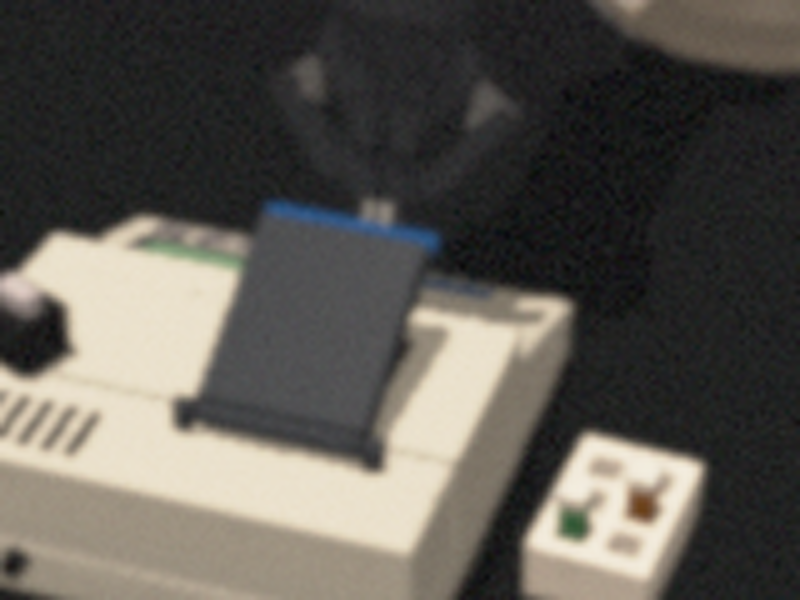

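The lid has sprung part open, with its blue lip at about (350,225). I'll back off, tilt the tool further and work out the pushing arc.

Emit:
{"fn": "step_arm", "kwargs": {
  "moves": [
    [2,0,-8,0,0,0,0],
    [-5,0,-30,0,0,0,0],
    [-20,0,-45,0,0.1,0,0],
    [-25,0,-50,0,0.22,0,0],
    [-25,0,-50,0,0.34,0,0],
    [-25,0,-50,0,0.46,0,0],
    [-25,0,-50,0,0.5,0,0],
    [-25,0,-50,0,0.5,0,0]
  ]
}}

```text
clock: 4.15
tcp_pos: [0.4864, -0.0933, 0.143]
orientation: [-2.948, -0.12, -0.979]
contact_force: [17.4, 94.5, 45.1]
grip_width: -0.0
gripper_force: 0.0
```

```bash
cat >> h.py <<'E'
def arc(a,d=100,p=.9,c=11):
    x=82-d*np.cos(a)-7*np.sin(a); z=101+d*np.sin(a)-7*np.cos(a)
    return ((x-c*np.cos(p),45,z-c*np.sin(p)),p)
E
python3 -c "
from h import *
t=[arc(a) for a in (.55,.7,.9,1.1,1.3,1.5,1.7,1.8)]
print(np.round([q[0] for q in t],0).tolist())
rows(t)"
```

```text
[[-14.0, 45.0, 139.0], [-6.0, 45.0, 151.0], [8.0, 45.0, 166.0], [24.0, 45.0, 178.0], [42.0, 45.0, 187.0], [61.0, 45.0, 192.0], [81.0, 45.0, 192.0], [91.0, 45.0, 191.0]]
t 4.15 tcp in meter mm [-93.2  26.3 143. ] F [17.4 94.5 45.1]
[ 61.6 -15.3  51.5] [-0.035  0.259  0.025]
[ 75.5 -15.1  46. ] [-0.035  0.259  0.025]
[ 95.2 -14.6  42.1] [-0.035  0.259  0.025]
[115.2 -14.1  42.1] [-0.035  0.259  0.025]
[134.8 -13.4  46. ] [-0.035  0.259  0.025]
[153.2 -12.6  53.8] [-0.035  0.259  0.025]
[169.7 -11.8  65.1] [-0.035  0.259  0.025]
[177.  -11.3  72. ] [-0.035  0.259  0.025]
```

The wrist reads 94 N and the tool has been pushed sideways, so something is in contact. I'll check that before moving on.

```bash
python3 - <<'E'
from h import *
o=r.get_obs(); print({k:np.round(o[k],3) for k in ('clock','joints','qvel','tau','contact_force','moment','tcp_pos')})
f=r.grab_frame('scene'); cv2.imwrite('pics/s3.png',cv2.resize(f['image'][0:280,200:480,::-1],(600,600)))
E
```

```text
{'clock': np.float64(4.15), 'joints': array([ 1.396,  0.525, -1.41 ,  2.435,  1.765,  0.357, -2.959]), 'qvel': array([ 1.507,  0.263, -0.082,  0.021,  1.745, -0.525, -0.734]), 'tau': array([  6.962, -26.715, -26.104, -16.136,  -2.125,   3.998,   0.509]), 'contact_force': array([17.446, 94.514, 45.142]), 'moment': array([ 5.517, -2.439,  4.006]), 'tcp_pos': array([ 0.486, -0.093,  0.143])}
```

View pics/s3.png

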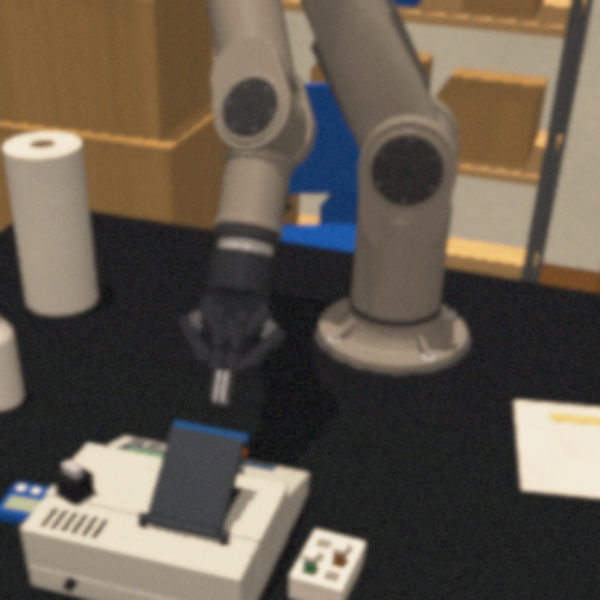

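Nothing is touching. The arm ran against its joint limits (q3, q4 and q7) because it was folded too close to the base, and the force is inertial. I'll unfold it gently, going up and forward with less tilt.

Emit:
{"fn": "step_arm", "kwargs": {
  "moves": [
    [4,0,-5,0,-0.05,0,0],
    [9,0,-12,0,-0.12,0,0],
    [15,0,-20,0,-0.2,0,0]
  ]
}}

```text
clock: 4.5
tcp_pos: [0.4874, -0.1036, 0.1574]
orientation: [-3.038, -0.106, -0.788]
contact_force: [0.2, -1.1, 0.2]
grip_width: 0.0
gripper_force: 0.0
```

```bash
cat >> h.py <<'E'
def st():
    o=r.get_obs(); print('j',np.round(o['joints'],2),'v',np.round(o['qvel'],2)); 
    Rl=M.inv()*R.from_rotvec(o['orientation']); print('R',Rl.as_matrix().round(2).tolist())
E
python3 -c "
from h import *
st();rows([((-60,45,240),.4)])"
```

```text
j [ 1.35  0.41 -1.36  2.34  1.09  0.37 -2.36] v [ 0.01 -0.05 -0.22 -0.47 -2.18  0.72  2.01]
R [[0.87, 0.02, 0.49], [0.03, -1.0, -0.0], [0.49, 0.02, -0.87]]
t 4.5 tcp in meter mm [-92.6  16.  157.4] F [ 0.2 -1.1  0.2]
[ 69.4 -26.9 -56.4] [ 0.004 -0.107  0.028]
```

Emit:
{"fn": "step_arm", "kwargs": {
  "moves": [
    [8,-3,-10,0,-0.03,0,0],
    [20,-8,-20,0,-0.06,0.01,0],
    [34,-14,-32,0,-0.1,0.02,0],
    [52,-20,-45,0,-0.1,0.03,0],
    [69,-27,-56,0,-0.1,0.03,0],
    [69,-27,-56,0,-0.1,0.03,0]
  ]
}}

```text
clock: 5.1
tcp_pos: [0.522, -0.0707, 0.243]
orientation: [-3.067, -0.066, -0.648]
contact_force: [0.6, 0.6, 0.5]
grip_width: -0.0001
gripper_force: 0.0
```

```bash
python3 -c "
from h import *
st();rows([((-60,45,240),.4),((-40,45,160),.4)])"
```

```text
j [ 1.31  0.25 -1.39  2.13  0.45  0.58 -1.88] v [ 0.01  0.04  0.03  0.07  0.08 -0.01 -0.06]
R [[0.91, 0.0, 0.4], [0.0, -1.0, -0.0], [0.4, 0.0, -0.91]]
t 5.1 tcp in meter mm [-56.6  47.4 243. ] F [0.6 0.6 0.5]
[-4.3  2.4  1.4] [ 0.003 -0.017  0.001]
[-18.4   2.2  82.6] [ 0.003 -0.017  0.001]
```

Emit:
{"fn": "step_arm", "kwargs": {
  "moves": [
    [-6,2,15,0,0,0,0],
    [-12,2,40,0,0,0,0],
    [-18,2,65,0,0,0,0],
    [-25,2,85,0,0,0,0],
    [-28,2,92,0,0,0,0],
    [-28,2,92,0,0,0,0]
  ]
}}

```text
clock: 5.7
tcp_pos: [0.5285, -0.0737, 0.142]
orientation: [-3.069, -0.063, -0.633]
contact_force: [0.4, -0.2, -0.4]
grip_width: -0.0001
gripper_force: 0.0
```

```bash
python3 -c "
from h import *
st()
t=[arc(a,100,.4) for a in (.5,.6,.7,.8,.9,1.0,1.1,1.2,1.3,1.4,1.5,1.6,1.7,1.8)]
print(np.round([q[0] for q in t],0).tolist())
rows(t)"
```

```text
j [ 0.91  0.37 -1.    2.22  0.8   0.4  -2.22] v [ 0.04 -0.02 -0.05 -0.03 -0.03  0.01  0.03]
R [[0.92, -0.0, 0.4], [-0.0, -1.0, -0.0], [0.4, 0.0, -0.92]]
[[-19.0, 45.0, 139.0], [-15.0, 45.0, 147.0], [-9.0, 45.0, 156.0], [-3.0, 45.0, 164.0], [4.0, 45.0, 171.0], [12.0, 45.0, 177.0], [20.0, 45.0, 183.0], [29.0, 45.0, 187.0], [38.0, 45.0, 191.0], [48.0, 45.0, 194.0], [58.0, 45.0, 196.0], [68.0, 45.0, 197.0], [78.0, 45.0, 197.0], [88.0, 45.0, 196.0]]
t 5.7 tcp in meter mm [-50.3  44.2 142. ] F [ 0.4 -0.2 -0.4]
[27.1 -0.8 15.4] [ 0.001 -0.007 -0.   ]
[34.9 -0.8  9.1] [ 0.001 -0.007 -0.   ]
[43.3 -0.8  3.6] [ 0.001 -0.007 -0.   ]
[52.1 -0.8 -1.1] [ 0.001 -0.007 -0.   ]
[61.4 -0.8 -4.8] [ 0.001 -0.007 -0.   ]
[71.  -0.8 -7.6] [ 0.001 -0.007 -0.   ]
[80.9 -0.8 -9.5] [ 0.001 -0.007 -0.   ]
[ 90.9  -0.8 -10.3] [ 0.001 -0.007 -0.   ]
[100.9  -0.8 -10.1] [ 0.001 -0.007 -0.   ]
[110.8  -0.9  -9. ] [ 0.001 -0.007 -0.   ]
[120.6  -0.9  -6.8] [ 0.001 -0.007 -0.   ]
[130.2  -0.9  -3.7] [ 0.001 -0.007 -0.   ]
[139.3  -0.9   0.3] [ 0.001 -0.007 -0.   ]
[148.   -0.9   5.3] [ 0.001 -0.007 -0.   ]
```

Emit:
{"fn": "step_arm", "kwargs": {
  "moves": [
    [7,0,4,0,0,0,0],
    [14,-0.5,8,0,0,0,0],
    [21,-1,12,0,0,0,0],
    [27,-1,14,0,0,0,0],
    [35,-1,9,0,0,0,0],
    [43,-1,4,0,0,0,0],
    [52,-1,-1,0,0,0,0],
    [61,-1,-5,0,0,0,0]
  ]
}}

```text
clock: 6.5
tcp_pos: [0.5847, -0.0706, 0.1742]
orientation: [-3.069, -0.062, -0.64]
contact_force: [-0.0, 0.2, -1.0]
grip_width: 0.0003
gripper_force: 0.2
```

```bash
cat > a.py <<'E'
from h import *
import sys
st()
rows([arc(a,100,.4) for a in map(float,sys.argv[2:])])
f=r.grab_frame('scene'); cv2.imwrite(f'pics/{sys.argv[1]}.png',cv2.resize(f['image'][130:280,230:390,::-1],None,fx=4,fy=4,interpolation=cv2.INTER_CUBIC))
E
python3 a.py p1 1.0 1.1 1.2 1.3 1.4 1.5 1.6 1.7 1.8
```

```text
j [ 0.89  0.42 -1.03  2.08  0.76  0.52 -2.16] v [ 0.05  0.03 -0.12 -0.2  -0.15  0.21  0.16]
R [[0.92, -0.0, 0.4], [-0.0, -1.0, -0.0], [0.4, 0.0, -0.92]]
t 6.5 tcp in meter mm [  6.   44.9 174.2] F [-0.   0.2 -1. ]
[ 6.6 -0.1 -0.3] [ 0.003 -0.011 -0.001]
[16.5 -0.2 -2.1] [ 0.003 -0.011 -0.001]
[26.5 -0.2 -2.9] [ 0.003 -0.011 -0.001]
[36.5 -0.2 -2.7] [ 0.003 -0.011 -0.001]
[46.4 -0.2 -1.5] [ 0.003 -0.011 -0.001]
[56.2 -0.2  0.7] [ 0.003 -0.011 -0.001]
[65.7 -0.2  3.9] [ 0.003 -0.011 -0.001]
[74.9 -0.2  8. ] [ 0.003 -0.011 -0.001]
[83.5 -0.3 13. ] [ 0.003 -0.011 -0.001]
```

View pics/p1.png

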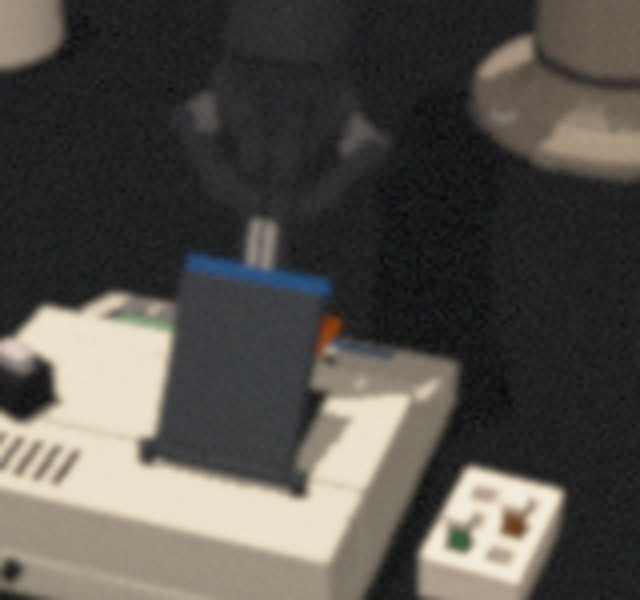

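The fingers, at about (262,245), are behind the blue lip at (258,275) and the lid is rising, at roughly 1 rad. I'll carry on along the arc.

Emit:
{"fn": "step_arm", "kwargs": {
  "moves": [
    [7,0,-0.5,0,0,0,0],
    [16,0,-2,0,0,0,0],
    [24,0,-3,0,0,0,0],
    [32,0,-3,0,0,0,0],
    [40,0,-2.5,0,0,0,0],
    [48,0,-1.5,0,0,0,0],
    [56,0,0.5,0,0,0,0],
    [62,0,2.5,0,0,0,0]
  ]
}}

```text
clock: 7.35
tcp_pos: [0.6428, -0.068, 0.1957]
orientation: [-3.068, -0.062, -0.64]
contact_force: [-0.0, -0.6, -0.3]
grip_width: 0.0001
gripper_force: 0.1
```

```bash
python3 a.py p2 1.5 1.6 1.7 1.76 1.8
```

```text
j [ 0.83  0.48 -1.02  1.94  0.75  0.62 -2.14] v [-0.1   0.09  0.05 -0.13  0.04  0.08 -0.01]
R [[0.92, -0.0, 0.4], [-0.0, -1.0, -0.0], [0.4, 0.0, -0.92]]
t 7.35 tcp in meter mm [ 64.2  45.  195.7] F [-0.  -0.6 -0.3]
[-5.7  0.  -2.8] [ 0.002 -0.011 -0.001]
[3.8 0.  0.4] [ 0.002 -0.011 -0.001]
[12.9  0.   4.5] [ 0.002 -0.011 -0.001]
[18.2 -0.   7.4] [ 0.002 -0.011 -0.001]
[21.6 -0.   9.5] [ 0.002 -0.011 -0.001]
```

View pics/p2.png

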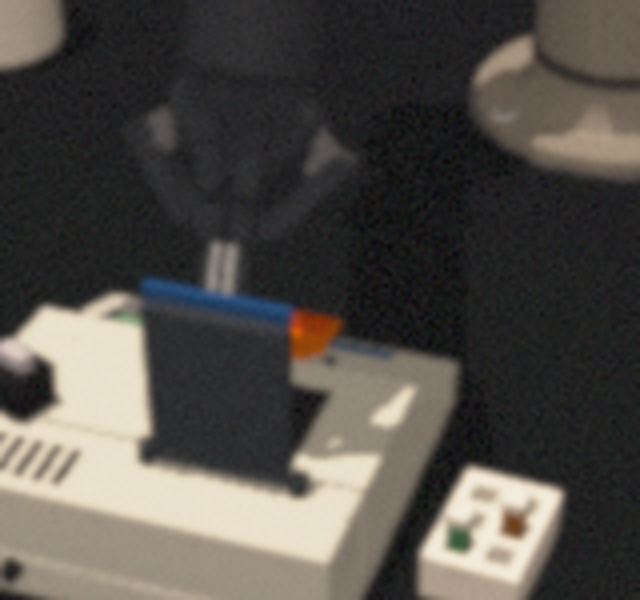

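The lid is about upright, with its lip at (220,300). I'll push the last part gently.

Emit:
{"fn": "step_arm", "kwargs": {
  "moves": [
    [4,0,0.5,0,0,0,0],
    [8,0,2.5,0,0,0,0],
    [12,0,4,0,0,0,0],
    [15,0,5.5,0,0,0,0],
    [18,0,7,0,0,0,0],
    [20,0,8,0,0,0,0],
    [20,0,8,0,0,0,0]
  ]
}}

```text
clock: 8.1
tcp_pos: [0.6637, -0.0672, 0.1962]
orientation: [-3.068, -0.062, -0.64]
contact_force: [-0.1, -0.8, -0.1]
grip_width: 0.0002
gripper_force: 0.0
```

```bash
python3 -c "
from h import *
st();rows([((30,45,230),.4),((-60,45,290),.4)])"
```

```text
j [ 0.79  0.51 -1.    1.9   0.77  0.65 -2.14] v [ 0.01 -0.01 -0.    0.01 -0.   -0.   -0.  ]
R [[0.92, -0.0, 0.4], [-0.0, -1.0, -0.0], [0.4, 0.0, -0.92]]
t 8.1 tcp in meter mm [ 85.   45.  196.2] F [-0.1 -0.8 -0.1]
[-37.    0.1 -53. ] [ 0.002 -0.011 -0.001]
[ -95.5    0.3 -143.9] [ 0.002 -0.011 -0.001]
```

Emit:
{"fn": "step_arm", "kwargs": {
  "moves": [
    [-6,0,-4,0,0,0,0],
    [-15,0,-15,0,0,0,0],
    [-25,0,-32,0,0,0,0],
    [-37,0,-53,0,0,0,0],
    [-55,0,-82,0,0,0,0],
    [-75,0,-112,0,0,0,0],
    [-90,0,-140,0,0,0,0],
    [-90,0,-140,0,0,0,0]
  ]
}}

```text
clock: 8.9
tcp_pos: [0.5228, -0.0768, 0.2889]
orientation: [3.075, 0.05, 0.639]
contact_force: [0.5, -0.4, -0.6]
grip_width: -0.0005
gripper_force: 0.0
```

```bash
python3 a.py p3 1.5; python3 - <<'E'
from h import *
f=r.grab_frame('top'); X=cloud(f)
s=X[190:300,295:400].reshape(-1,3); s=s[(s[:,2]>.03)&(s[:,2]<.096)]
print(cv2.minAreaRect(s[:,:2].astype(np.float32)))
S=r.grab_frame('scene'); Y=cloud(S)[160:280,230:390].reshape(-1,3)
q=M.inv().apply(Y-C)*1000; q=q[(abs(q[:,1]-45)<35)&(q[:,2]>125)&(q[:,2]<225)&(q[:,0]>20)]
k=np.polyfit(q[:,2],q[:,0],1); print(len(q),'lid angle',np.pi/2+np.arctan(k[0]))
E
```

```text
j [ 1.41  0.13 -1.4   2.06  0.19  0.65 -1.63] v [-0.08  0.03  0.03 -0.01  0.11 -0.02 -0.1 ]
R [[0.92, -0.01, 0.4], [-0.01, -1.0, -0.01], [0.4, 0.01, -0.92]]
t 8.9 tcp in meter mm [-56.1  41.3 288.9] F [ 0.5 -0.4 -0.6]
[ 67.4  -5.6 130.6] [ 0.011 -0.01  -0.007]
((0.5806028842926025, -0.11571818590164185), (0.26181596517562866, 0.25086313486099243), 2.20776629447937)
878 lid angle 1.7339501167578169
```

View pics/p3.png

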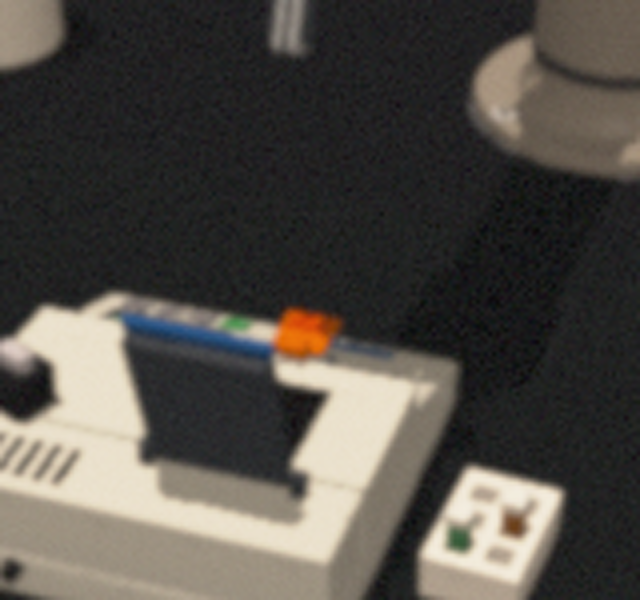

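The lid is tipped back past upright with nothing holding it, its lip at about (200,335). The tab at (305,332) is back up, and the meter's measured position is unchanged. I'll hand it in.

```bash
python3 -c "
from h import *
print(r.hand_in())"
```

```text
the job is handed in; nothing more can be done
None
```

I pressed the tab, the lid sprang up, and I pushed it back past upright. In the last images it stands open by itself, the tab is up, and the meter hasn't moved. The lid angle measured a rough 1.73 rad, close to the 1.72 limit. The wrist force briefly read about 94 N when the arm hit its joint limits in free space. I handed the job in at about 9 s, and no verdict came back.

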